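Re-zero a hand coffee grinder by feel, set it four clicks open and refit its cup

TASK

The hand coffee grinder stands head-down in its wooden holder with the catch cup off, and its setting has been lost. Turn the adjusting dial clockwise (seen from above), gently, until the burrs meet and it comes to a stop - feel for the stop and do not force it - then back it off anticlockwise by exactly four clicks and let go of it resting in that click. Then put the catch cup back over the dial, mouth down, and press it fully home on the grinder's shoulder, without slamming it and without disturbing the other things about.

Things in the scene. Friction and masses are not known exactly. Their poses are not given: they have to be found in the camera images.
- grinder: hand coffee grinder, fixed head-down in a wooden holder (112 x 112 mm, 37 mm high). Origin: on its axis at the worktop; z up along the axis. Above the holder its silver round body, 56 mm in diameter, with a fluted band, rises to a flat shoulder at z = 110 mm; on that stand the bare metal spigot and the adjusting dial.
- shoulder (a point): point on the grinder's axis at the height of its shoulder, where the cup's mouth rests when home. The spigot above it is 48.4 mm in diameter and 15 mm high, its top edge bevelled (1.7 mm wide, 4 mm high); a rubber sealing ring round it, 7 mm above the shoulder, holds the cup up some 8 mm short of home and drags with about 4 N from there on.
- dial: adjusting dial. Origin: on the axis at the top of the spigot (125 mm above the worktop); z up; x along its finger bar toward the white line. Knurled disc 36 mm in diameter, z = 8 to 13 mm; on it the dark steel finger bar, 36 mm long (x), 12 mm thick (y), z = 13 to 29 mm, to be pinched across its thickness. Seen from above, clockwise closes the burrs, anticlockwise opens them.
- dial_bar (a point): middle of the finger bar, 21 mm above the dial's origin, on the axis. A spring ball gives 18 clicks a turn (20 degrees each); passing one takes about 0.1 N m, and let go between two the dial snaps to the nearer one. It starts 1 to 3 clicks open. From the stop to four clicks is 80 degrees, so both turns can be made in one grasp.
- burr (a joint): how far the inner burr, hidden in the spigot, stands open (m): 0 at the stop, which is itself a click position; 0.0001 more for each click anticlockwise; negative if forced. Readings are too coarse to tell clicks. The stop's angle is not marked and differs each time; there the torque jumps to 0.15 N m and rises 3 N m per rad: 0.2 N m held is the stop, past 0.5 N m (8 degrees beyond) the burrs jam.
- cup: catch cup, silver, two thin dark rings near its mouth and a dark disc on its closed end, 110 g; stands mouth down on the worktop. Origin: centre of its mouth, z toward the closed end. 56 mm outer diameter, 52 mm high; inside 50 mm in diameter, 49 mm deep. A push of 8 to 15 N seats it; more than 30 N is a slam.
- crank: the grinder's crank, laid aside: a flat steel arm 115 mm long with a dark wooden knob, 47 mm high. Origin: middle of the arm, on the worktop. Leave alone.
- stopper: chrome wine stopper with a black grip, 36 x 36 x 65 mm, behind the work. Leave alone.
- coaster: round glass coaster with a silver rim, 85 mm in diameter, 8 mm thick, at the right front. Leave alone.
- jigger: metal double measure, 45 mm in diameter, 80 mm high, on the coaster. Leave alone.
Mind the look-alikes: they are no part of the job. Leave any red look-alike of the cup alone. Of the things shaped like the grinder, the wooden one is meant.

How it is judged:
On the way, in this order (a step that is already met when the one before it is completed fails the run):
1. the dial is turned clockwise until the burrs meet (within a fifth of a click of the stop) (value of joint burr below 2e-05 m), for 0.1 s.
2. the dial is backed off four clicks and let go there (value of joint burr between 0.00037 and 0.00043 m and contact force between the fingers and dial below 0.2 N and velocity of joint burr below 2e-05 m/s), for 0.3 s.
At the end, for the whole second after the job is handed in: the dial rests in the fourth click from the stop (burr open 0.37 to 0.43 mm, within 0.3 of a click), and the cup stands still and upright on the grinder, mouth within 2 mm of the shoulder and within 2.5 mm of its axis, let go (value of joint burr between 0.00037 and 0.00043 m and z of cup in the frame of grinder between 0.108 and 0.112 m and horizontal distance between cup and grinder below 0.0025 m and angle between cup's own z axis and vertical below 0.05 rad and linear speed of cup below 0.01 m/s and contact force between the fingers and cup below 0.2 N); the robot touches nothing.
It fails at once if the dial is forced past the stop (more than 0.4 of a click: burrs jammed) (value of joint burr below -4e-05 m).
It fails at once if the cup is slammed or pressed on the grinder too hard (contact forces adding up to more than 70 N, a push of some 30 N) (contact force between cup and grinder above 70 N).
It fails at once if one of the other things is shifted by more than 15 mm (distance of any of crank, jigger, coaster, stopper from where it was at the start of the episode above 0.015 m).
It also fails if it takes over 61 s, if anything falls off the work surface, if the arm or the gripper's body presses on something with over 40 N, if the wrist force passes 120 N, or if a joint passes its speed limit or range.

ROBOT

A 6-joint arm with a two-finger parallel gripper is mounted at the origin on a cart in front of the work surface, level with it; the furniture and walls round the work are solid. World frame = base frame: x ahead of the robot, y to its left, z up, the work surface at z = 0. Lengths are in m, angles in rad, forces in N, time in s.
With the tool pointing down it reaches from about 0.225 to 0.875 m from the base axis. Payload 3.4 kg.
Tool frame: the origin (TCP) lies midway between the tips of the shut fingers; the grasp point (between the pads) lies 19 mm behind it (manip.grip_point_offset is the distance from the TCP to the grasp point, in m); z points along the fingers, y is the line along which they close (so a half turn about z gives the same grasp; the last joint's range is limited). The gripper opens to 85 mm and grips with 20 to 120 N. Pads are 22 mm wide; open, the fingers measure 114 mm over their backs; the gripper's body (76 mm by 85 mm) begins 54 mm behind the grasp point. The pads swing forward as they close: fully open they stand 13 mm farther back than shut.
Start: joints at [1.055, 0.276, 1.505, -0, 1.361, -0.121], TCP at [0.221, 0.531, 0.231] pointing down, gripper open.
Joint ranges: [-2.89, 2.89], [-0.75, 2.08], [0.22, 2.7], [-1.18, 4.32], [0.11, 2.71], [-2.7, 2.7]. Speed limits (rad/s): [2.57, 2.57, 3.14, 3.14, 3.14, 3.14].

INTERFACE

Orientations are given as a unit quaternion [w, x, y, z].
In Python, from rig import manip gives the robot as it stands.
- The arm moves only by the shell command python3 -m handwheel 'ROWS' [FORCE]. ROWS is JSON, a list of rows, each an object with "translation": the shift along the tool's x, y, z in m, a list of three; "angular": the turn, a rotation vector about the tool's x, y, z in degrees, a list of three; "hand": the closure, from 0 (fully open) to 1 (shut). A call has 1 to 10 rows; each row shifts and turns the commanded pose from where the row before left it, along the tool's axes as they then stand; what a row does not reach is not made up. A row lasts 1/12 s, in which the tool goes at most 41.7 mm and 7.16 degrees, less where a joint would pass 70% of its speed; a pose out of reach is approached as far as the arm can. A call with a gripper value outside its range is refused whole. The fingers move at their own pace and stop on an object; FORCE is the grip in N (left out, the last holds). Time passes only in rows, so rows that do not move let the fingers close. It gives the time, the measured TCP pose, the force, the opening and the grip force at its end, in the units of the state.
- manip.get_state(): the state, without advancing time (a new reading comes with each control period).
- manip.get_image(name): name is "scene" or "top"; returns the picture (400x640x3 uint8, red, green, blue); there is no depth.
- manip.camera_info(name): a dict with "camera_matrix" (3x3 intrinsics, pixels), "k1" (the pictures are not rectified: a ray, as slopes to the right and down, at radius r is drawn at 1 + k1 r^2 times it, then the intrinsics apply), "eye" and "orientation" of the camera in the world. Camera axes: x right, y down, z forward; pixel columns grow to the right and rows downward; lengths in m; the calibration is good to about 2 mm. A picture is of the moment at which its call begins. camera_info takes no time and is no camera call.
- manip.sign_off(): hands the job in; it is judged then, once.
The state is a dict: "clock": time; "qpos": joint angles; "qd": joint speeds; "effort": joint torques, N m; "position": TCP position; "ee_rot": TCP orientation; "contact_force": force on the tool from outside, world axes, zero at the start; "moment": the same for the moment, N m; "width": finger opening in m; "gripper_force": force on a finger pad.
Only numpy, scipy, OpenCV 4.12 (cv2) and the standard library are available. Lean on these libraries where they do the work, as an engineer would, in place of code of your own. Each camera call takes 0.05 s, during which the arm holds its last target. There are 200 camera calls.

## Working session

There is one attempt and no reset: what is moved stays moved. The work goes in short steps, Python scripts to look and compute and a shell command to move; the robot and the scene stay as the last step left them, time stands still between calls to the robot, and variables do not carry over. Pictures are saved under pics/ and viewed, at most 10 in all, crops included, and the job is handed in when it is done.

```bash
mkdir -p pics
python3 - <<'E'
from rig import manip
import cv2,numpy as np
for n in("scene","top"):
    cv2.imwrite(f"pics/{n}0.png",manip.get_image(n)[:,:,::-1]); c=manip.camera_info(n)
    print(n,c)
print(manip.get_state(),manip.grip_point_offset)
E
```

```text
scene {'camera_matrix': array([[445.92922564,   0.        , 313.5163601 ],
       [  0.        , 445.92922564, 203.74434376],
       [  0.        ,   0.        ,   1.        ]]), 'k1': -0.05659894728602222, 'eye': array([-0.32184105, -0.75677619,  0.68722389]), 'orientation': array([-0.52002035,  0.78868615, -0.26985959,  0.18635665])}
top {'camera_matrix': array([[428.94885416,   0.        , 317.65323613],
       [  0.        , 428.94885416, 204.33191642],
       [  0.        ,   0.        ,   1.        ]]), 'k1': 0.017040044131832025, 'eye': array([0.29516307, 0.3058289 , 1.42946659]), 'orientation': array([-0.05405822,  0.71046903, -0.69907645,  0.0600299 ])}
{'clock': 0.1, 'qpos': array([ 1.05497647e+00,  2.76573121e-01,  1.50601210e+00, -9.96472321e-06,
        1.36070805e+00, -1.20990860e-01]), 'qd': array([ 7.74005985e-04, -3.09932102e-03, -1.68320904e-03,  3.08141156e-05,
        9.99280417e-04,  4.84132543e-04]), 'effort': array([ 1.34801609e-03, -4.17698801e+01, -2.46406120e+01, -3.81047321e-04,
        5.77798332e-03, -1.91541596e-05]), 'position': array([0.22094257, 0.53034532, 0.23050041]), 'ee_rot': array([-2.61563297e-04,  1.96133613e-01,  9.80576811e-01, -8.09091079e-04]), 'contact_force': array([ 0.81370031, -0.45047082, -0.37633304]), 'moment': array([-0.02020711, -0.01364739, -0.03466139]), 'gripper_force': 0.0, 'width': 0.08529244861430854} 0.0187
```

View pics/scene0.png

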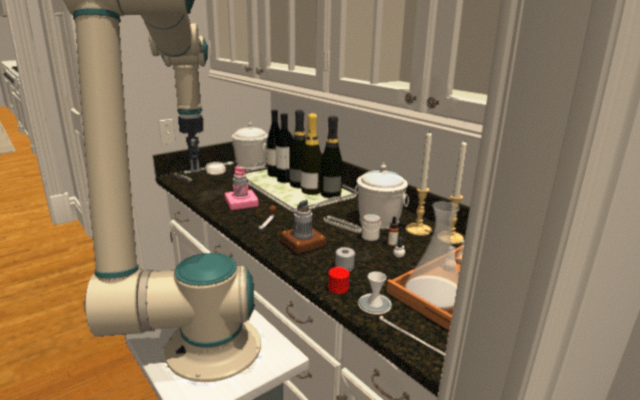

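View pics/top0.png

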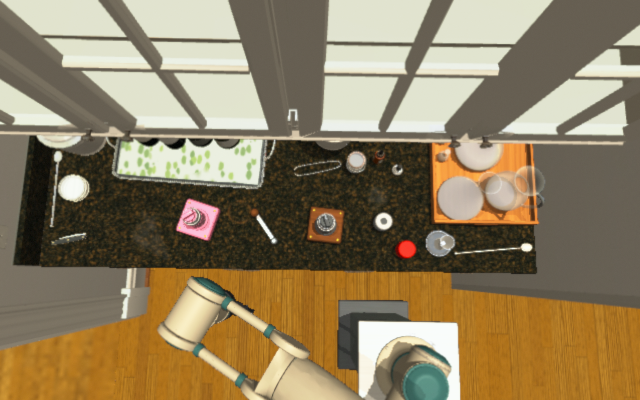

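Top view: the wooden grinder is at (326,225), with a pink look-alike at (198,219). The silver cup is at (383,221), with a red look-alike at (406,249). The white jars (356,161) and jigger (440,243) are not the cup. I choose the wooden grinder and the silver cup, and check both in one crop.

```bash
cat > cam.py <<'E'
from rig import manip
import cv2,numpy as np
from scipy.spatial.transform import Rotation as R
def cam(n):
    c=manip.camera_info(n); q=c["orientation"]
    return c["camera_matrix"],np.array([c["k1"],0,0,0,0.]),c["eye"],R.from_quat([*q[1:],q[0]]).as_matrix()
def ray(n,uv):
    K,D,e,M=cam(n); p=cv2.undistortPoints(np.array([[uv]],float),K,D)[0,0]
    return e,M@np.array([*p,1])
def atz(n,uv,z):
    e,d=ray(n,uv); return e+d*(z-e[2])/d[2]
def proj(n,P):
    K,D,e,M=cam(n); return cv2.projectPoints((np.atleast_2d(P)-e)@M,np.zeros(3),np.zeros(3),K,D)[0][:,0]
E
python3 - <<'E'
import cv2,numpy as np
t=cv2.imread("pics/top0.png");s=cv2.imread("pics/scene0.png")
a=cv2.resize(t[190:260,300:400],None,fx=8,fy=8,interpolation=cv2.INTER_CUBIC)[:, :800][:300*2]
b=cv2.resize(s[190:260,275:375],None,fx=8,fy=8,interpolation=cv2.INTER_CUBIC)
a=cv2.resize(a,(400,280));
t6=cv2.resize(t[195:255,303:403],(800,480),interpolation=cv2.INTER_CUBIC); cv2.imwrite("pics/c1.png",t6)
s6=cv2.resize(s[195:270,270:370],(800,600),interpolation=cv2.INTER_CUBIC); cv2.imwrite("pics/c2.png",s6)
E
```

```text
(no output)
```

View pics/c1.png

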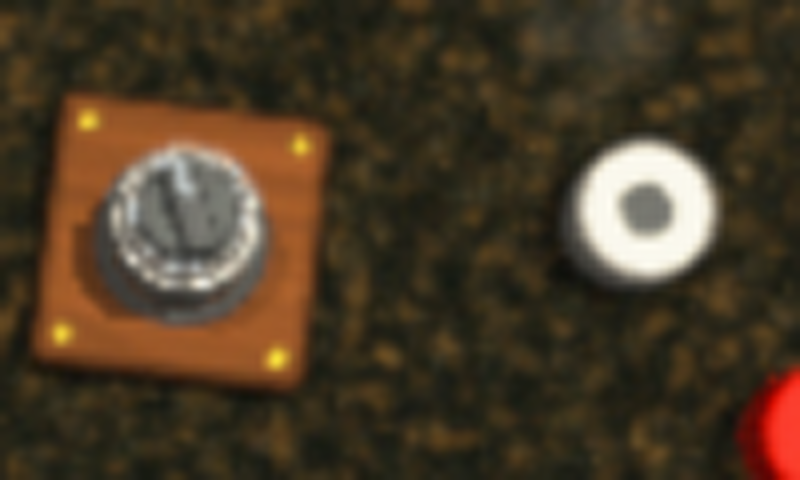

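View pics/c2.png

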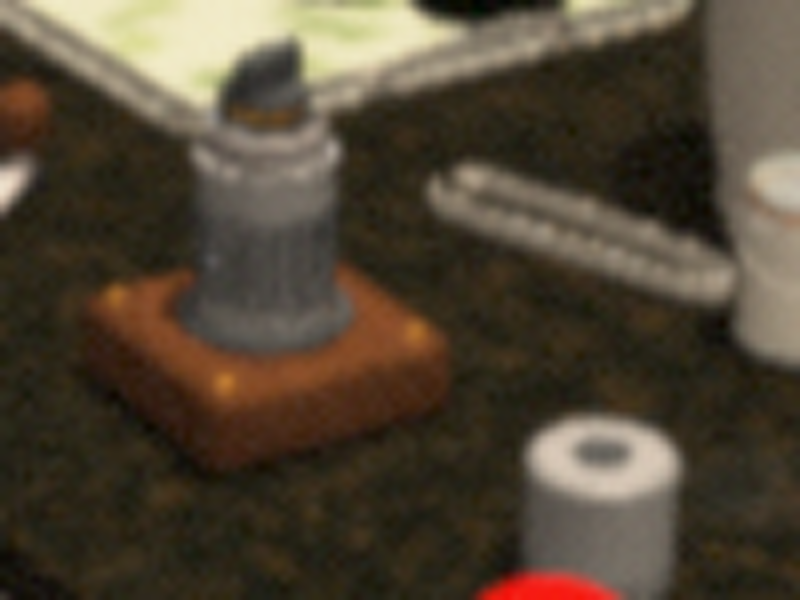

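The crops confirm the wooden grinder with its dial and bar, and the silver cup with a dark disc. Top crop pixels: holder corners (66,95), (330,128), (300,388), (35,358); cup top centre (648,211); bar from about (178,160) to (186,245).

Run:
```python
from cam import *
np.set_printoptions(precision=4,suppress=True)
T=lambda x,y:((x+.5)/8-.5+303,(y+.5)/8-.5+195)
S=lambda x,y:((x+.5)/8-.5+270,(y+.5)/8-.5+195)
cs=[atz("top",T(*p),.037) for p in[(66,95),(330,128),(300,388),(35,358)]]
bl=[atz("top",T(*p),.037) for p in[(88,120),(300,146),(277,358),(62,334)]]
print("holder",np.mean(cs,0),np.mean(bl,0),[np.linalg.norm(cs[i]-cs[i-1]) for i in range(4)])
print("shoulder rim ctr",atz("top",T(184,217),.118))
print("cup top",atz("top",T(648,211),.052),"scene",atz("scene",S(602,455),.052))
print("scene holder",atz("scene",S(116,294),.037),atz("scene",S(416,332),.037),atz("scene",S(225,383),.037), atz("scene",S(268,140),.125))
a,b=atz("top",T(178,160),.154),atz("top",T(186,245),.154);print("bar",a,b,np.degrees(np.arctan2(*(a-b)[1::-1])),np.linalg.norm(a-b))
st=manip.get_state();q=st["ee_rot"];print(R.from_quat([*q[1:],q[0]]).as_matrix())
```

```text
holder [0.4551 0.2694 0.037 ] [0.4561 0.2699 0.037 ] [np.float64(0.1087093824945274), np.float64(0.10921146975671159), np.float64(0.10735318021870477), np.float64(0.10811470294440591)]
shoulder rim ctr [0.4552 0.2712 0.118 ]
cup top [0.4689 0.0817 0.052 ] scene [0.4667 0.0808 0.052 ]
scene holder [0.4168 0.3202 0.037 ] [0.4934 0.2206 0.037 ] [0.4065 0.2314 0.037 ] [0.4402 0.2489 0.125 ]
bar [0.4723 0.2747 0.154 ] [0.4403 0.2713 0.154 ] 6.057024772860649 0.032184210001315744
[[-0.9231  0.3846 -0.0008]
 [ 0.3846  0.9231 -0.0015]
 [ 0.0002 -0.0017 -1.    ]]
```

Run:
```python
from cam import *
import sys
g=np.array([.4555,.270,0]); out=[]
for n,(u,v) in(("top",(311,203)),("scene",(286,193))):
    im=manip.get_image(n)[:,:,::-1]; c=cv2.resize(im[v:v+30,u:u+30],(400,400),interpolation=cv2.INTER_CUBIC)
    c2=c.copy()
    th=np.radians(8);d=np.array([np.cos(th),np.sin(th),0]);e=np.array([-d[1],d[0],0])
    P=[g+a*.018*d+b*.006*e+[0,0,.154] for a,b in((1,1),(1,-1),(-1,-1),(-1,1))]
    q=((proj(n,P)-[u,v]+.5)*400/30-.5); cv2.polylines(c2,[q.round().astype(int)],True,(0,255,0),1); cv2.circle(c2,tuple(q[:2].mean(0).astype(int)),4,(0,0,255),-1)
    out.append(np.hstack([c,c2]))
o=np.vstack(out); cv2.imwrite("pics/bar.png",cv2.resize(o,(600,600)))
```

```text
(no output)
```

View pics/bar.png

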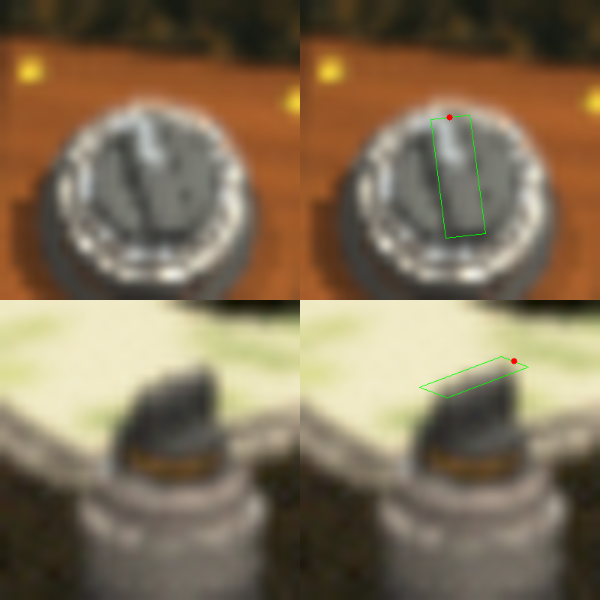

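The white line runs from (145,118) to (153,160) and the bar's edge shadow has a similar slope, so the bar's yaw is about 14° and its centre matches the overlay. I go above it and turn the tool by -36.6°.

```bash
python3 -m handwheel '[{"translation":[-0.0317,-0.015,0.003],"angular":[0,0,0],"hand":0.2},{"translation":[-0.0317,-0.015,0.003],"angular":[0,0,0],"hand":0.4},{"translation":[-0.0317,-0.015,0.003],"angular":[0,0,0],"hand":0.5},{"translation":[-0.0317,-0.015,0.003],"angular":[0,0,0],"hand":0.5},{"translation":[-0.0317,-0.015,0.003],"angular":[0,0,0],"hand":0.5},{"translation":[-0.0317,-0.015,0.003],"angular":[0,0,0],"hand":0.5},{"translation":[-0.0317,-0.015,0.003],"angular":[0,0,0],"hand":0.5},{"translation":[-0.0317,-0.015,0.003],"angular":[0,0,0],"hand":0.5},{"translation":[-0.0317,-0.015,0.003],"angular":[0,0,0],"hand":0.5},{"translation":[-0.0317,-0.015,0.003],"angular":[0,0,0],"hand":0.5}]' 60
python3 -m handwheel '[{"translation":[0,0,0],"angular":[0,0,-6.1],"hand":0.5},{"translation":[0,0,0],"angular":[0,0,-6.1],"hand":0.5},{"translation":[0,0,0],"angular":[0,0,-6.1],"hand":0.5},{"translation":[0,0,0],"angular":[0,0,-6.1],"hand":0.5},{"translation":[0,0,0],"angular":[0,0,-6.1],"hand":0.5},{"translation":[0,0,0],"angular":[0,0,-6.1],"hand":0.5},{"translation":[0,0,0],"angular":[0,0,0],"hand":0.5},{"translation":[0,0,0],"angular":[0,0,0],"hand":0.5}]'
cat > st.py <<'E'
from cam import *
np.set_printoptions(precision=4,suppress=True)
s=manip.get_state();q=s["ee_rot"];M=R.from_quat([*q[1:],q[0]]).as_matrix()
print("t",s["clock"],"p",s["position"],"psi",np.degrees(np.arctan2(M[1,0],M[0,0]))%360,"zax",M[:,2],"F",s["contact_force"],"M",s["moment"],"w",s["width"],"g",s["gripper_force"])
def togo(x,y,z):
    print("tool shift",M.T@(np.array([x,y,z])-s["position"]))
E
python3 -c "
from st import *
togo(.4555,.270,.141)"
```

```text
clock: 1.03
position: [0.4569, 0.2689, 0.2011]
ee_rot: [-0.0, 0.196, 0.981, 0.0]
contact_force: [0.5, 0.9, -0.1]
width: 0.0426
gripper_force: 0.0
clock: 1.7
position: [0.456, 0.2704, 0.2012]
ee_rot: [-0.0, -0.12, 0.993, -0.0]
contact_force: [0.5, 0.6, 0.1]
width: 0.0426
gripper_force: 0.0
t 1.7 p [0.456  0.2704 0.2012] psi 193.82532758720868 zax [-0.0003 -0.0001 -1.    ] F [0.4559 0.5716 0.143 ] M [ 0.0158 -0.0117  0.0545] w 0.042562430017371165 g 0.0
tool shift [ 0.0006 -0.0002  0.0602]
```

```bash
python3 -m handwheel '[{"translation":[0,0,0.015],"angular":[0,0,0],"hand":0.6},{"translation":[0,0,0.015],"angular":[0,0,0],"hand":0.6},{"translation":[0,0,0.015],"angular":[0,0,0],"hand":0.6},{"translation":[0,0,0.008],"angular":[0,0,0],"hand":0.6},{"translation":[0,0,0.0065],"angular":[0,0,0],"hand":0.6},{"translation":[0,0,0],"angular":[0,0,0],"hand":0.6},{"translation":[0,0,0],"angular":[0,0,0],"hand":0.6}]' 40
python3 st.py
python3 -c "
from cam import *
o=[cv2.resize(manip.get_image(n)[v:v+50,u:u+50,::-1],(400,400),interpolation=cv2.INTER_CUBIC) for n,u,v in(('top',300,190),('scene',277,180))]
cv2.imwrite('pics/near.png',np.hstack(o))"
```

```text
clock: 2.28
position: [0.4563, 0.2705, 0.1419]
ee_rot: [0.0, -0.121, 0.993, 0.0]
contact_force: [-0.6, -0.1, -0.3]
width: 0.034
gripper_force: 0.0
t 2.2833 p [0.4563 0.2705 0.1419] psi 193.9433889994308 zax [ 0.      0.0001 -1.    ] F [-0.6356 -0.1189 -0.2895] M [ 0.0185 -0.0068 -0.0386] w 0.03396367478224399 g 0.0
```

View pics/near.png

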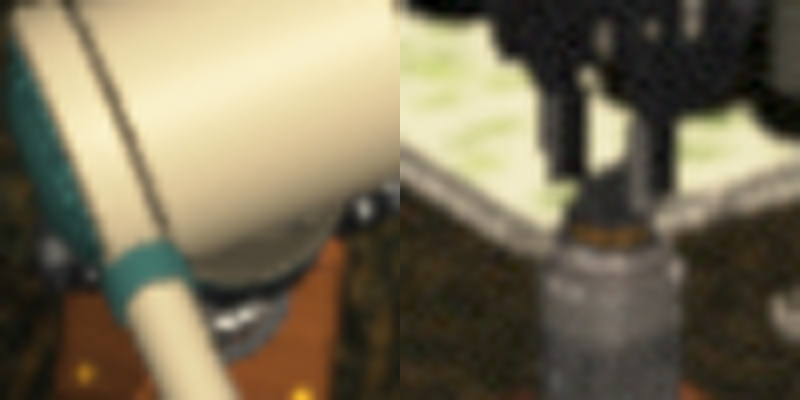

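The scene half of the crop shows the fingertips at (565,175) and (655,190), one on each side of the bar (about (610,185)). I close on it.

```bash
python3 -m handwheel '[{"translation":[0,0,0.001],"angular":[0,0,0],"hand":0.8},{"translation":[0,0,0],"angular":[0,0,0],"hand":0.9},{"translation":[0,0,0],"angular":[0,0,0],"hand":1},{"translation":[0,0,0],"angular":[0,0,0],"hand":1},{"translation":[0,0,0],"angular":[0,0,0],"hand":1},{"translation":[0,0,0],"angular":[0,0,0],"hand":1},{"translation":[0,0,0],"angular":[0,0,0],"hand":1}]' 40
python3 st.py
```

```text
clock: 2.97
position: [0.4565, 0.2708, 0.1414]
ee_rot: [0.001, -0.122, 0.993, 0.0]
contact_force: [-0.2, 0.7, 6.8]
width: 0.011
gripper_force: 44.5
t 2.9667 p [0.4565 0.2708 0.1414] psi 193.97986167720487 zax [ 0.0011  0.0009 -1.    ] F [-0.1781  0.6805  6.8382] M [0.1523 0.1338 0.0895] w 0.011049754750286437 g 44.467703104019165
```

```bash
sed -i 's/print("t"/print("eff6 %.4f Mz %.3f"%(s["effort"][5],s["moment"][2]),"t"/' st.py
python3 st.py | cut -c1-40
python3 -m handwheel '[{"translation":[0,0,-0.0015],"angular":[0,0,0],"hand":1},{"translation":[0,0,0],"angular":[0,0,2],"hand":1},{"translation":[0,0,0],"angular":[0,0,2],"hand":1},{"translation":[0,0,0],"angular":[0,0,0],"hand":1}]' 60 >/dev/null; python3 st.py
python3 -m handwheel '[{"translation":[0,0,0],"angular":[0,0,2],"hand":1},{"translation":[0,0,0],"angular":[0,0,2],"hand":1},{"translation":[0,0,0],"angular":[0,0,0],"hand":1}]' >/dev/null; python3 st.py
python3 -m handwheel '[{"translation":[0,0,0],"angular":[0,0,2],"hand":1},{"translation":[0,0,0],"angular":[0,0,2],"hand":1},{"translation":[0,0,0],"angular":[0,0,0],"hand":1}]' >/dev/null; python3 st.py
```

```text
eff6 0.0722 Mz 0.090 t 2.9667 p [0.4565 
eff6 0.2639 Mz -0.040 t 3.3 p [0.4564 0.2707 0.1417] psi 189.9339490056194 zax [ 0.0002  0.0006 -1.    ] F [ 1.6511  1.6239 -3.0259] M [ 0.4451 -0.3313 -0.0403] w 0.009949711195135597 g 63.040645122528076
eff6 0.2138 Mz 0.004 t 3.55 p [0.4564 0.2707 0.1417] psi 185.97299220729113 zax [ 0.0001  0.0006 -1.    ] F [ 2.4439  2.755  -4.7837] M [ 0.5319 -0.405   0.0037] w 0.009763830565707989 g 62.880964279174805
eff6 0.1674 Mz -0.050 t 3.8 p [0.4564 0.2707 0.1417] psi 182.00039244441376 zax [ 0.0001  0.0006 -1.    ] F [ 3.164   2.9624 -5.3225] M [ 0.5535 -0.3935 -0.05  ] w 0.010141018275252118 g 62.70843029022217
```

```bash
for i in 1 2; do python3 st.py >/dev/null; done
python3 -m handwheel '[{"translation":[0,0,0],"angular":[0,0,2],"hand":1},{"translation":[0,0,0],"angular":[0,0,1],"hand":1},{"translation":[0,0,0],"angular":[0,0,0],"hand":1}]' >/dev/null; python3 st.py|cut -c1-110
python3 -m handwheel '[{"translation":[0,0,0],"angular":[0,0,2],"hand":1},{"translation":[0,0,0],"angular":[0,0,1],"hand":1},{"translation":[0,0,0],"angular":[0,0,0],"hand":1}]' >/dev/null; python3 st.py|cut -c1-110
python3 -m handwheel '[{"translation":[0,0,0],"angular":[0,0,2],"hand":1},{"translation":[0,0,0],"angular":[0,0,0],"hand":1}]' >/dev/null; python3 st.py
```

```text
eff6 0.0755 Mz -0.028 t 4.05 p [0.4564 0.2707 0.1417] psi 179.02426924021486 zax [ 0.0002  0.0007 -1.    ] F [
eff6 0.1655 Mz 0.046 t 4.3 p [0.4563 0.2708 0.1417] psi 176.04466041615404 zax [ 0.0003  0.0007 -1.    ] F [ 3
eff6 0.2604 Mz 0.096 t 4.4667 p [0.4563 0.2708 0.1417] psi 174.01652688942843 zax [ 0.0002  0.0006 -1.    ] F [ 3.7368  4.3667 -8.3248] M [ 0.7454 -0.6523  0.0964] w 0.009954468980868318 g 62.359617948532104
```

```bash
python3 -m handwheel '[{"translation":[0,0,0],"angular":[0,0,1],"hand":1},{"translation":[0,0,0],"angular":[0,0,0],"hand":1},{"translation":[0,0,0],"angular":[0,0,0],"hand":1}]' >/dev/null; python3 st.py|cut -c1-70
python3 -m handwheel '[{"translation":[0,0,0],"angular":[0,0,1],"hand":1},{"translation":[0,0,0],"angular":[0,0,0],"hand":1},{"translation":[0,0,0],"angular":[0,0,0],"hand":1}]' >/dev/null; python3 st.py|cut -c1-170
```

```text
eff6 0.0658 Mz 0.082 t 4.7167 p [0.4563 0.2708 0.1417] psi 173.0751466
eff6 0.0578 Mz 0.084 t 4.9667 p [0.4563 0.2708 0.1417] psi 172.0726748844054 zax [ 0.0002  0.0007 -1.    ] F [ 3.5684  4.2975 -8.0531] M [ 0.731  -0.6555  0.0844] w 0.009
```

```bash
cat > chk.py <<'E'
from st import *
import sys
sys.exit(1 if s["effort"][5]>0.17 else 0)
E
python3 -m handwheel '[{"translation":[0,0,0],"angular":[0,0,1],"hand":1},{"translation":[0,0,0],"angular":[0,0,1],"hand":1},{"translation":[0,0,0],"angular":[0,0,0],"hand":1},{"translation":[0,0,0],"angular":[0,0,0],"hand":1}]' >/dev/null; python3 chk.py|cut -c1-70
python3 -m handwheel '[{"translation":[0,0,0],"angular":[0,0,1],"hand":1},{"translation":[0,0,0],"angular":[0,0,1],"hand":1},{"translation":[0,0,0],"angular":[0,0,0],"hand":1},{"translation":[0,0,0],"angular":[0,0,0],"hand":1}]' >/dev/null; python3 chk.py|cut -c1-70
python3 -m handwheel '[{"translation":[0,0,0],"angular":[0,0,1],"hand":1},{"translation":[0,0,0],"angular":[0,0,1],"hand":1},{"translation":[0,0,0],"angular":[0,0,0],"hand":1},{"translation":[0,0,0],"angular":[0,0,0],"hand":1}]' >/dev/null; python3 chk.py|cut -c1-170
```

```text
eff6 0.0393 Mz 0.048 t 5.3 p [0.4563 0.2708 0.1417] psi 170.0689592630
eff6 0.0127 Mz 0.004 t 5.6333 p [0.4563 0.2708 0.1417] psi 168.0657629
eff6 -0.0164 Mz -0.008 t 5.9667 p [0.4563 0.2708 0.1417] psi 166.06015078405898 zax [ 0.0002  0.0008 -1.    ] F [ 2.7287  4.3809 -8.461 ] M [ 0.6928 -0.5988 -0.0076] w 0.
```

```bash
python3 -m handwheel '[{"translation":[0,0,0],"angular":[0,0,1.5],"hand":1},{"translation":[0,0,0],"angular":[0,0,1.5],"hand":1},{"translation":[0,0,0],"angular":[0,0,0],"hand":1},{"translation":[0,0,0],"angular":[0,0,0],"hand":1}]' >/dev/null; python3 chk.py|cut -c1-70
python3 -m handwheel '[{"translation":[0,0,0],"angular":[0,0,1.5],"hand":1},{"translation":[0,0,0],"angular":[0,0,1.5],"hand":1},{"translation":[0,0,0],"angular":[0,0,0],"hand":1},{"translation":[0,0,0],"angular":[0,0,0],"hand":1}]' >/dev/null; python3 chk.py|cut -c1-70
python3 -m handwheel '[{"translation":[0,0,0],"angular":[0,0,1],"hand":1},{"translation":[0,0,0],"angular":[0,0,1],"hand":1},{"translation":[0,0,0],"angular":[0,0,0],"hand":1},{"translation":[0,0,0],"angular":[0,0,0],"hand":1}]' >/dev/null; python3 chk.py|cut -c1-70
set -o pipefail; python3 -m handwheel '[{"translation":[0,0,0],"angular":[0,0,1],"hand":1},{"translation":[0,0,0],"angular":[0,0,1],"hand":1},{"translation":[0,0,0],"angular":[0,0,0],"hand":1},{"translation":[0,0,0],"angular":[0,0,0],"hand":1}]' >/dev/null; python3 chk.py|cut -c1-170 && python3 -m handwheel '[{"translation":[0,0,0],"angular":[0,0,1],"hand":1},{"translation":[0,0,0],"angular":[0,0,1],"hand":1},{"translation":[0,0,0],"angular":[0,0,0],"hand":1},{"translation":[0,0,0],"angular":[0,0,0],"hand":1}]' >/dev/null && python3 chk.py|cut -c1-170
```

```text
eff6 -0.0423 Mz -0.032 t 6.3 p [0.4563 0.2708 0.1417] psi 163.05161117
eff6 -0.0564 Mz -0.028 t 6.6333 p [0.4564 0.2708 0.1417] psi 160.04971
eff6 -0.0077 Mz -0.026 t 6.9667 p [0.4563 0.2708 0.1417] psi 158.06186
eff6 0.0614 Mz 0.024 t 7.3 p [0.4564 0.2709 0.1417] psi 156.0746262635393 zax [ 0.0002  0.0008 -1.    ] F [ 3.9706  3.3836 -8.2351] M [ 0.745  -0.6229  0.0241] w 0.010298
eff6 0.0764 Mz 0.063 t 7.6333 p [0.4564 0.2709 0.1417] psi 154.07224603441168 zax [ 0.0003  0.0009 -1.    ] F [ 3.3502  3.7189 -9.257 ] M [ 0.7505 -0.6214  0.0628] w 0.00
```

Clicks lie near 177.7 and 157.7°, and neither is the stop. The next candidate is about 137.7°.

```bash
set -o pipefail; python3 -m handwheel '[{"translation":[0,0,0],"angular":[0,0,2],"hand":1},{"translation":[0,0,0],"angular":[0,0,1],"hand":1},{"translation":[0,0,0],"angular":[0,0,0],"hand":1},{"translation":[0,0,0],"angular":[0,0,0],"hand":1}]' >/dev/null; python3 chk.py|cut -c1-70 && python3 -m handwheel '[{"translation":[0,0,0],"angular":[0,0,2],"hand":1},{"translation":[0,0,0],"angular":[0,0,2],"hand":1},{"translation":[0,0,0],"angular":[0,0,0],"hand":1},{"translation":[0,0,0],"angular":[0,0,0],"hand":1}]' >/dev/null && python3 chk.py|cut -c1-70 && python3 -m handwheel '[{"translation":[0,0,0],"angular":[0,0,2],"hand":1},{"translation":[0,0,0],"angular":[0,0,2],"hand":1},{"translation":[0,0,0],"angular":[0,0,0],"hand":1},{"translation":[0,0,0],"angular":[0,0,0],"hand":1}]' >/dev/null && python3 chk.py|cut -c1-70 && python3 -m handwheel '[{"translation":[0,0,0],"angular":[0,0,1.5],"hand":1},{"translation":[0,0,0],"angular":[0,0,1.5],"hand":1},{"translation":[0,0,0],"angular":[0,0,0],"hand":1},{"translation":[0,0,0],"angular":[0,0,0],"hand":1}]' >/dev/null && python3 chk.py|cut -c1-70 && python3 -m handwheel '[{"translation":[0,0,0],"angular":[0,0,1],"hand":1},{"translation":[0,0,0],"angular":[0,0,1],"hand":1},{"translation":[0,0,0],"angular":[0,0,0],"hand":1},{"translation":[0,0,0],"angular":[0,0,0],"hand":1}]' >/dev/null && python3 chk.py|cut -c1-170  && python3 -m handwheel '[{"translation":[0,0,0],"angular":[0,0,1],"hand":1},{"translation":[0,0,0],"angular":[0,0,0],"hand":1},{"translation":[0,0,0],"angular":[0,0,0],"hand":1}]' >/dev/null && python3 chk.py|cut -c1-170
```

```text
eff6 0.0522 Mz 0.041 t 7.9667 p [0.4564 0.2709 0.1417] psi 151.0715554
eff6 0.0023 Mz -0.053 t 8.3 p [0.4564 0.2709 0.1418] psi 147.060557846
eff6 -0.0447 Mz -0.138 t 8.6333 p [0.4564 0.2709 0.1417] psi 143.05161
eff6 -0.0562 Mz -0.047 t 8.9667 p [0.4564 0.2709 0.1417] psi 140.04881
eff6 -0.0078 Mz -0.034 t 9.3 p [0.4564 0.2709 0.1417] psi 138.05703101795868 zax [ 0.0003  0.001  -1.    ] F [ 3.6943  4.5755 -8.7483] M [ 0.7312 -0.5923 -0.0339] w 0.010
eff6 0.0405 Mz 0.026 t 9.55 p [0.4564 0.2709 0.1417] psi 137.0675495635636 zax [ 0.0003  0.001  -1.    ] F [ 2.96    4.5211 -8.2576] M [ 0.7398 -0.6507  0.0264] w 0.01005
```

```bash
set -o pipefail; python3 chk.py |cut -c1-70 && python3 -m handwheel '[{"translation":[0,0,0],"angular":[0,0,1],"hand":1},{"translation":[0,0,0],"angular":[0,0,0],"hand":1},{"translation":[0,0,0],"angular":[0,0,0],"hand":1}]' >/dev/null && python3 chk.py|cut -c1-70  && python3 -m handwheel '[{"translation":[0,0,0],"angular":[0,0,1],"hand":1},{"translation":[0,0,0],"angular":[0,0,0],"hand":1},{"translation":[0,0,0],"angular":[0,0,0],"hand":1}]' >/dev/null && python3 chk.py|cut -c1-170
```

```text
eff6 0.0405 Mz 0.026 t 9.55 p [0.4564 0.2709 0.1417] psi 137.067549563
eff6 0.1233 Mz 0.105 t 9.8 p [0.4564 0.2709 0.1417] psi 136.0828920710
eff6 0.2273 Mz 0.185 t 10.05 p [0.4564 0.271  0.1417] psi 135.10544686340162 zax [ 0.0005  0.001  -1.    ] F [ 3.202   4.7279 -8.9178] M [ 0.7911 -0.6612  0.1853] w 0.010
```

The stop is felt: 0.23 N m at 135.1°, with the click at about 137.6°. I hold briefly, then back off to about 217.6° (-82.5°).

```bash
python3 -m handwheel '[{"translation":[0,0,0],"angular":[0,0,0],"hand":1},{"translation":[0,0,0],"angular":[0,0,-2.5],"hand":1},{"translation":[0,0,0],"angular":[0,0,-5],"hand":1},{"translation":[0,0,0],"angular":[0,0,-5],"hand":1},{"translation":[0,0,0],"angular":[0,0,-5],"hand":1},{"translation":[0,0,0],"angular":[0,0,-5],"hand":1},{"translation":[0,0,0],"angular":[0,0,-5],"hand":1},{"translation":[0,0,0],"angular":[0,0,-5],"hand":1},{"translation":[0,0,0],"angular":[0,0,-5],"hand":1},{"translation":[0,0,0],"angular":[0,0,-5],"hand":1}]' >/dev/null
python3 -m handwheel '[{"translation":[0,0,0],"angular":[0,0,-5],"hand":1},{"translation":[0,0,0],"angular":[0,0,-5],"hand":1},{"translation":[0,0,0],"angular":[0,0,-5],"hand":1},{"translation":[0,0,0],"angular":[0,0,-5],"hand":1},{"translation":[0,0,0],"angular":[0,0,-5],"hand":1},{"translation":[0,0,0],"angular":[0,0,-5],"hand":1},{"translation":[0,0,0],"angular":[0,0,-5],"hand":1},{"translation":[0,0,0],"angular":[0,0,-5],"hand":1},{"translation":[0,0,0],"angular":[0,0,0],"hand":1},{"translation":[0,0,0],"angular":[0,0,0],"hand":1}]' >/dev/null
python3 st.py
```

```text
eff6 -0.0386 Mz -0.019 t 11.7167 p [0.4565 0.2706 0.1418] psi 217.5489136867911 zax [ 0.0004  0.0003 -1.    ] F [ 3.9707  3.8659 -8.1714] M [ 0.6442 -0.669  -0.0186] w 0.010108579417719836 g 62.317728996276855
```

```bash
python3 -m handwheel '[{"translation":[0,0,0],"angular":[0,0,0],"hand":0.7},{"translation":[0,0,0],"angular":[0,0,0],"hand":0.5},{"translation":[0,0,0],"angular":[0,0,0],"hand":0.5},{"translation":[0,0,0],"angular":[0,0,0],"hand":0.5},{"translation":[0,0,0],"angular":[0,0,0],"hand":0.5},{"translation":[0,0,0],"angular":[0,0,0],"hand":0.5},{"translation":[0,0,0],"angular":[0,0,0],"hand":0.5},{"translation":[0,0,0],"angular":[0,0,0],"hand":0.5}]' 40
python3 -m handwheel '[{"translation":[0,0,-0.01],"angular":[0,0,0],"hand":0.5},{"translation":[0,0,-0.02],"angular":[0,0,0],"hand":0.5},{"translation":[0,0,-0.03],"angular":[0,0,0],"hand":0.5},{"translation":[0,0,-0.03],"angular":[0,0,0],"hand":0.2},{"translation":[0,0,0],"angular":[0,0,0],"hand":0}]'
python3 -c "
from st import *
togo(.469,.081,.20)"
```

```text
clock: 12.38
position: [0.4561, 0.2704, 0.1424]
ee_rot: [0.0, -0.321, 0.947, -0.0]
contact_force: [-0.8, -0.7, -1.1]
width: 0.0427
gripper_force: 0.0
clock: 12.8
position: [0.4595, 0.2719, 0.2391]
ee_rot: [0.006, -0.321, 0.947, 0.0]
contact_force: [0.9, 0.9, -0.3]
width: 0.0657
gripper_force: 0.0
eff6 0.0002 Mz 0.035 t 12.8 p [0.4595 0.2719 0.2391] psi 217.4892515544822 zax [ 0.0114  0.0049 -0.9999] F [ 0.8871  0.8915 -0.3492] M [ 0.0501 -0.0188  0.0346] w 0.06567358858670713 g 0.0
tool shift [ 0.1091 -0.1572  0.0383]
```

```bash
python3 -m handwheel '[{"translation":[0.0176,-0.0262,0.003],"angular":[0,0,0],"hand":0},{"translation":[0.0176,-0.0262,0.005],"angular":[0,0,0],"hand":0},{"translation":[0.0176,-0.0262,0.01],"angular":[0,0,0],"hand":0},{"translation":[0.0176,-0.0262,0.01],"angular":[0,0,0],"hand":0},{"translation":[0.0176,-0.0262,0.01],"angular":[0,0,0],"hand":0},{"translation":[0.0176,-0.0262,0.012],"angular":[0,0,0],"hand":0},{"translation":[0,0,0.03],"angular":[0,0,0],"hand":0},{"translation":[0,0,0.03],"angular":[0,0,0],"hand":0},{"translation":[0,0,0],"angular":[0,0,0],"hand":0},{"translation":[0,0,0],"angular":[0,0,0],"hand":0}]'
python3 - <<'E'
from st import *
togo(.468,.0813,.014)
top,sc=manip.get_image("top")[:,:,::-1],manip.get_image("scene")[:,:,::-1]
a=cv2.resize(top[207:237,311:341],(400,400),interpolation=cv2.INTER_CUBIC)
b=cv2.resize(sc[210:290,300:380],(400,400),interpolation=cv2.INTER_CUBIC)
cv2.imwrite("pics/cup.png",np.hstack([a,b]))
g=(.4555,.270)
E
```

```text
clock: 13.63
position: [0.4669, 0.0813, 0.1218]
ee_rot: [-0.002, -0.321, 0.947, 0.001]
contact_force: [1.0, -1.0, 0.0]
width: 0.0855
gripper_force: 0.0
eff6 -0.0002 Mz 0.084 t 13.6333 p [0.4669 0.0813 0.1218] psi 217.45955969733163 zax [-0.0032  0.     -1.    ] F [ 1.0286 -0.9598  0.0486] M [ 0.0386 -0.0406  0.0842] w 0.08546631853150849 g 0.0
tool shift [-0.0011 -0.0008  0.1078]
```

View pics/cup.png

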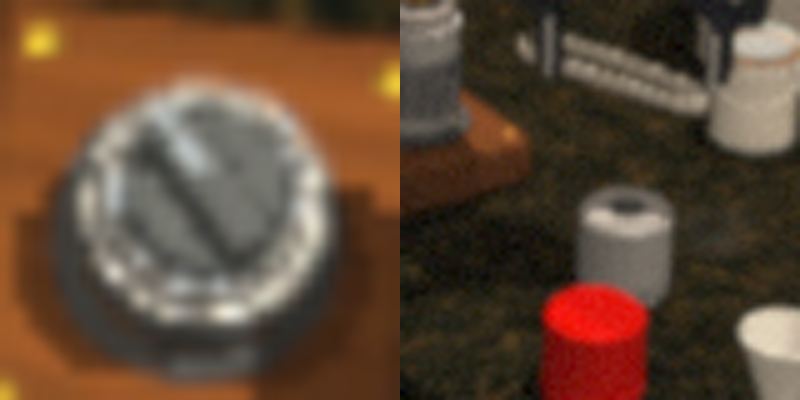

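The dial crop shows the bar turned to about 38°, as expected: white line from (158,112) to (205,168). The cup stands free at (625,250) in the right half. I go down and grip.

```bash
python3 -m handwheel '[{"translation":[-0.001,-0.0005,0.03],"angular":[0,0,0],"hand":0},{"translation":[0,0,0.03],"angular":[0,0,0],"hand":0},{"translation":[0,0,0.03],"angular":[0,0,0],"hand":0},{"translation":[0,0,0.015],"angular":[0,0,0],"hand":0},{"translation":[0,0,0.0025],"angular":[0,0,0],"hand":0},{"translation":[0,0,0],"angular":[0,0,0],"hand":0.1},{"translation":[0,0,0],"angular":[0,0,0],"hand":0.2}]' 30
python3 -m handwheel '[{"translation":[0,0,0],"angular":[0,0,0],"hand":0.3},{"translation":[0,0,0],"angular":[0,0,0],"hand":0.4},{"translation":[0,0,0],"angular":[0,0,0],"hand":0.6},{"translation":[0,0,0],"angular":[0,0,0],"hand":0.6},{"translation":[0,0,0],"angular":[0,0,0],"hand":0.6},{"translation":[0,0,0],"angular":[0,0,0],"hand":0.6}]' 40
python3 st.py
```

```text
clock: 14.32
position: [0.471, 0.082, 0.0165]
ee_rot: [0.002, -0.322, 0.947, -0.001]
contact_force: [-0.3, 0.2, 0.2]
width: 0.0684
gripper_force: 0.0
clock: 14.82
position: [0.4707, 0.0819, 0.0169]
ee_rot: [0.002, -0.321, 0.947, -0.0]
contact_force: [-0.7, 1.0, 6.0]
width: 0.0554
gripper_force: 41.6
eff6 0.0599 Mz 0.028 t 14.8167 p [0.4707 0.0819 0.0169] psi 217.47928886826327 zax [ 0.0043  0.0006 -1.    ] F [-0.744   1.0475  5.9946] M [0.1904 0.1435 0.0281] w 0.05541788900863815 g 41.61921679973602
```

The cup may sit about 2.5 mm off along the pads. To centre it both ways, I open, turn 90° and grip again.

```bash
python3 -m handwheel '[{"translation":[0,0,0],"angular":[0,0,0],"hand":0.3},{"translation":[0,0,0],"angular":[0,0,0],"hand":0},{"translation":[0,0,0],"angular":[0,0,0],"hand":0},{"translation":[0,0,0],"angular":[0,0,6],"hand":0},{"translation":[0,0,0],"angular":[0,0,7],"hand":0},{"translation":[0,0,0],"angular":[0,0,7],"hand":0},{"translation":[0,0,0],"angular":[0,0,7],"hand":0},{"translation":[0,0,0],"angular":[0,0,7],"hand":0},{"translation":[0,0,0],"angular":[0,0,7],"hand":0},{"translation":[0,0,0],"angular":[0,0,7],"hand":0}]' 30 >/dev/null
python3 -m handwheel '[{"translation":[0,0,0],"angular":[0,0,7],"hand":0},{"translation":[0,0,0],"angular":[0,0,7],"hand":0},{"translation":[0,0,0],"angular":[0,0,7],"hand":0},{"translation":[0,0,0],"angular":[0,0,7],"hand":0},{"translation":[0,0,0],"angular":[0,0,7],"hand":0},{"translation":[0,0,0],"angular":[0,0,7],"hand":0},{"translation":[0,0,0],"angular":[0,0,0],"hand":0},{"translation":[0,0,0],"angular":[0,0,0],"hand":0}]'; python3 st.py
python3 -m handwheel '[{"translation":[0,0,0],"angular":[0,0,0],"hand":0.2},{"translation":[0,0,0],"angular":[0,0,0],"hand":0.3},{"translation":[0,0,0],"angular":[0,0,0],"hand":0.4},{"translation":[0,0,0],"angular":[0,0,0],"hand":0.6},{"translation":[0,0,0],"angular":[0,0,0],"hand":0.6},{"translation":[0,0,0],"angular":[0,0,0],"hand":0.6},{"translation":[0,0,0],"angular":[0,0,0],"hand":0.6}]' 40
python3 st.py
```

```text
clock: 16.32
position: [0.4691, 0.0816, 0.0148]
ee_rot: [-0.0, 0.441, 0.897, 0.0]
contact_force: [-0.4, 0.6, 0.1]
width: 0.0855
gripper_force: 0.0
eff6 0.1154 Mz 0.045 t 16.3167 p [0.4691 0.0816 0.0148] psi 127.65592921570202 zax [ 0.      0.0001 -1.    ] F [-0.3576  0.5915  0.1192] M [-0.0003 -0.0059  0.0446] w 0.08553351839345548 g 0.0
clock: 16.9
position: [0.4693, 0.0816, 0.0152]
ee_rot: [0.0, 0.442, 0.897, 0.0]
contact_force: [-1.6, 1.0, 6.1]
width: 0.0556
gripper_force: 42.6
eff6 0.0720 Mz 0.040 t 16.9 p [0.4693 0.0816 0.0152] psi 127.51669405923278 zax [ 0.0006  0.     -1.    ] F [-1.6133  1.0054  6.0884] M [0.0461 0.1893 0.0404] w 0.0555886320069048 g 42.57250426715473
```

```bash
python3 -m handwheel '[{"translation":[0,0,-0.01],"angular":[0,0,0],"hand":0.6},{"translation":[0,0,-0.02],"angular":[0,0,0],"hand":0.6},{"translation":[0,0,-0.03],"angular":[0,0,0],"hand":0.6},{"translation":[0,0,-0.03],"angular":[0,0,0],"hand":0.6},{"translation":[0,0,-0.03],"angular":[0,0,0],"hand":0.6},{"translation":[0,0,-0.03],"angular":[0,0,0],"hand":0.6},{"translation":[0,0,-0.03],"angular":[0,0,0],"hand":0.6},{"translation":[0,0,0],"angular":[0,0,0],"hand":0.6}]' 50
python3 -m handwheel '[{"translation":[0.0158,0.0105,0],"angular":[0,0,0],"hand":0.6},{"translation":[0.0158,0.0105,0],"angular":[0,0,0],"hand":0.6},{"translation":[0.0158,0.0105,0],"angular":[0,0,0],"hand":0.6},{"translation":[0.0158,0.0105,0],"angular":[0,0,0],"hand":0.6},{"translation":[0.0158,0.0105,0],"angular":[0,0,0],"hand":0.6},{"translation":[0.0158,0.0105,0],"angular":[0,0,0],"hand":0.6},{"translation":[0.0158,0.0105,0],"angular":[0,0,0],"hand":0.6},{"translation":[0.0158,0.0105,0],"angular":[0,0,0],"hand":0.6},{"translation":[0.0158,0.0105,0],"angular":[0,0,0],"hand":0.6},{"translation":[0.0158,0.0105,0],"angular":[0,0,0],"hand":0.6}]'
python3 -m handwheel '[{"translation":[0,0,0],"angular":[0,0,0],"hand":0.6},{"translation":[0,0,0],"angular":[0,0,0],"hand":0.6},{"translation":[0,0,0],"angular":[0,0,0],"hand":0.6}]' >/dev/null
python3 - <<'E'
from st import *
togo(.4558,.2711,.145)
b=cv2.resize(manip.get_image("scene")[170:250,265:345,::-1],(560,560),interpolation=cv2.INTER_CUBIC)
cv2.imwrite("pics/over.png",b)
for z in(.110,.125,.175,.226): print(z,(proj("scene",[.456,.2706,z])-[265,170]+.5)*7)
E
```

```text
clock: 17.57
position: [0.4727, 0.0818, 0.2002]
ee_rot: [0.005, 0.442, 0.897, 0.003]
contact_force: [0.7, 0.3, -0.1]
width: 0.0555
gripper_force: 53.3
clock: 18.4
position: [0.4555, 0.2715, 0.1935]
ee_rot: [-0.001, 0.442, 0.897, -0.001]
contact_force: [0.3, -0.2, -1.1]
width: 0.0557
gripper_force: 53.3
eff6 -0.0010 Mz 0.049 t 18.65 p [0.4557 0.2702 0.1939] psi 127.50944021659197 zax [-0.0015 -0.0014 -1.    ] F [ 0.7458  0.4959 -1.165 ] M [-0.0164 -0.012   0.0494] w 0.05516341446275448 g 53.29597832635045
tool shift [0.0007 0.0007 0.0489]
0.11 [[268.814 304.069]]
0.125 [[268.9463 273.661 ]]
0.175 [[269.4016 170.4461]]
0.226 [[269.889   62.1617]]
```

View pics/over.png

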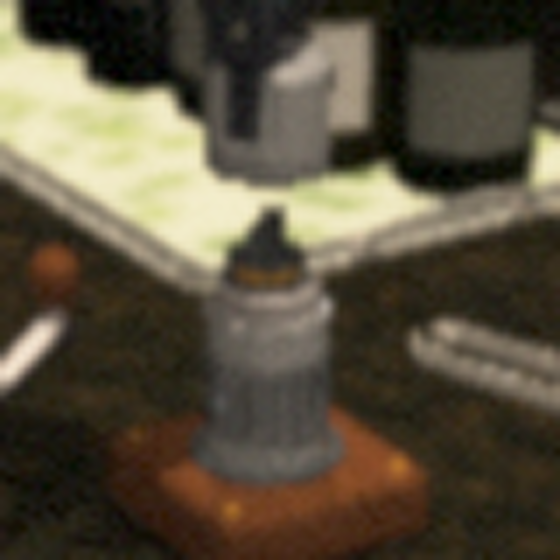

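The cup's mouth spans 208 to 331 and the grinder about 209 to 332 in the crop, so they line up sideways. I lower it to just above the spigot.

```bash
python3 -m handwheel '[{"translation":[0.0004,0.0003,0.01],"angular":[0,0,0],"hand":0.6},{"translation":[0,0,0.013],"angular":[0,0,0],"hand":0.6},{"translation":[0,0,0.013],"angular":[0,0,0],"hand":0.6},{"translation":[0,0,0.008],"angular":[0,0,0],"hand":0.6},{"translation":[0,0,0.004],"angular":[0,0,0],"hand":0.6},{"translation":[0,0,0],"angular":[0,0,0],"hand":0.6},{"translation":[0,0,0],"angular":[0,0,0],"hand":0.6},{"translation":[0,0,0],"angular":[0,0,0],"hand":0.6}]'>/dev/null; python3 st.py
python3 -m handwheel '[{"translation":[0,0,0.002],"angular":[0,0,0],"hand":0.6},{"translation":[0,0,0.002],"angular":[0,0,0],"hand":0.6},{"translation":[0,0,0],"angular":[0,0,0],"hand":0.6},{"translation":[0,0,0],"angular":[0,0,0],"hand":0.6}]'>/dev/null; python3 st.py
python3 -m handwheel '[{"translation":[0,0,0.001],"angular":[0,0,0],"hand":0.6},{"translation":[0,0,0.001],"angular":[0,0,0],"hand":0.6},{"translation":[0,0,0],"angular":[0,0,0],"hand":0.6},{"translation":[0,0,0],"angular":[0,0,0],"hand":0.6}]'>/dev/null; python3 st.py
```

```text
eff6 -0.0003 Mz 0.037 t 19.3667 p [0.4568 0.2715 0.1474] psi 127.46867590114044 zax [ 0.0013  0.0006 -1.    ] F [-0.3222  0.0998 -0.616 ] M [-0.0091 -0.0295  0.0367] w 0.0548459988612586 g 53.30484062433243
eff6 -0.0001 Mz -0.011 t 19.7 p [0.4562 0.2714 0.1428] psi 127.4874695447021 zax [ 0.      0.0001 -1.    ] F [-0.3     0.0951 -1.4112] M [-0.0313 -0.0181 -0.0108] w 0.055665607062683246 g 53.3049875870347
eff6 -0.0000 Mz -0.023 t 20.0333 p [0.4562 0.2714 0.1407] psi 127.47941183641389 zax [-0.0001  0.     -1.    ] F [-0.8748 -0.2077 -1.2352] M [-0.007   0.0465 -0.023 ] w 0.05551910052512777 g 53.304846407845616
```

```bash
for i in 1; do :; done
python3 -m handwheel '[{"translation":[0,0,0.001],"angular":[0,0,0],"hand":0.6},{"translation":[0,0,0.001],"angular":[0,0,0],"hand":0.6},{"translation":[0,0,0],"angular":[0,0,0],"hand":0.6},{"translation":[0,0,0],"angular":[0,0,0],"hand":0.6}]'>/dev/null; python3 st.py
python3 -m handwheel '[{"translation":[0,0,0.001],"angular":[0,0,0],"hand":0.6},{"translation":[0,0,0.001],"angular":[0,0,0],"hand":0.6},{"translation":[0,0,0],"angular":[0,0,0],"hand":0.6},{"translation":[0,0,0],"angular":[0,0,0],"hand":0.6}]'>/dev/null; python3 st.py
```

```text
eff6 0.0000 Mz -0.038 t 20.3667 p [0.4562 0.2714 0.1387] psi 127.47862349979695 zax [-0.0002 -0.     -1.    ] F [ 0.7691 -0.8153 -0.4441] M [ 0.0683  0.0279 -0.0379] w 0.05542357548155341 g 53.3045410271734
eff6 0.0000 Mz -0.076 t 20.7 p [0.4562 0.2714 0.1367] psi 127.47864759369119 zax [-0.0002  0.     -1.    ] F [-0.1933  0.4191 -2.0245] M [-0.0089  0.011  -0.0756] w 0.05564163884216825 g 53.30512812361121
```

```bash
python3 -m handwheel '[{"translation":[0,0,0.001],"angular":[0,0,0],"hand":0.6},{"translation":[0,0,0.001],"angular":[0,0,0],"hand":0.6},{"translation":[0,0,0],"angular":[0,0,0],"hand":0.6},{"translation":[0,0,0],"angular":[0,0,0],"hand":0.6}]'>/dev/null; python3 st.py
python3 -m handwheel '[{"translation":[0,0,0.001],"angular":[0,0,0],"hand":0.6},{"translation":[0,0,0.001],"angular":[0,0,0],"hand":0.6},{"translation":[0,0,0],"angular":[0,0,0],"hand":0.6},{"translation":[0,0,0],"angular":[0,0,0],"hand":0.6}]'>/dev/null; python3 st.py
```

```text
eff6 -0.0000 Mz -0.084 t 21.0333 p [0.4562 0.2714 0.1347] psi 127.47796949051516 zax [-0.0002  0.     -1.    ] F [ 0.5847 -0.2215 -1.3433] M [-0.0052 -0.0397 -0.0836] w 0.05526478872243544 g 53.305793562904
eff6 -0.0027 Mz -0.024 t 21.3667 p [0.4564 0.2715 0.1329] psi 127.48028197636192 zax [ 0.0003  0.0003 -1.    ] F [0.1695 0.4823 0.2666] M [ 0.0242 -0.0191 -0.0239] w 0.05568223292836683 g 53.4316545445472
```

```bash
python3 -m handwheel '[{"translation":[0,0,0.001],"angular":[0,0,0],"hand":0.6},{"translation":[0,0,0.001],"angular":[0,0,0],"hand":0.6},{"translation":[0,0,0],"angular":[0,0,0],"hand":0.6},{"translation":[0,0,0],"angular":[0,0,0],"hand":0.6}]'>/dev/null; python3 st.py
python3 -m handwheel '[{"translation":[0,0,0.001],"angular":[0,0,0],"hand":0.6},{"translation":[0,0,0.001],"angular":[0,0,0],"hand":0.6},{"translation":[0,0,0],"angular":[0,0,0],"hand":0.6},{"translation":[0,0,0],"angular":[0,0,0],"hand":0.6}]'>/dev/null; python3 st.py
python3 -m handwheel '[{"translation":[0,0,0.001],"angular":[0,0,0],"hand":0.6},{"translation":[0,0,0],"angular":[0,0,0],"hand":0.6},{"translation":[0,0,0],"angular":[0,0,0],"hand":0.6}]'>/dev/null; python3 st.py
```

```text
eff6 -0.0242 Mz -0.027 t 21.7 p [0.4565 0.2714 0.1307] psi 127.48285281889542 zax [ 0.0006  0.     -1.    ] F [ 0.2851  0.87   -0.0599] M [-0.0388 -0.1283 -0.0267] w 0.05563878762630122 g 53.364419443532825
eff6 -0.0209 Mz -0.034 t 22.0333 p [0.4565 0.2713 0.1287] psi 127.48030207977244 zax [ 0.0006 -0.0001 -1.    ] F [ 1.6172 -0.9533  1.561 ] M [-0.1654 -0.3083 -0.0344] w 0.055650739960400014 g 53.4659908991307
eff6 -0.0210 Mz -0.043 t 22.2833 p [0.4565 0.2713 0.1277] psi 127.48307517588046 zax [ 0.0005 -0.0001 -1.    ] F [ 2.1475 -0.3542  0.7679] M [-0.2392 -0.3598 -0.0431] w 0.05535387385564715 g 53.433378925547004
```

Smooth so far, with only a small ring drag. I go on in 1 mm steps until the force rises.

```bash
for k in 1; do
python3 -m handwheel '[{"translation":[0,0,0.001],"angular":[0,0,0],"hand":0.6},{"translation":[0,0,0],"angular":[0,0,0],"hand":0.6},{"translation":[0,0,0],"angular":[0,0,0],"hand":0.6}]'>/dev/null; python3 st.py
python3 -m handwheel '[{"translation":[0,0,0.001],"angular":[0,0,0],"hand":0.6},{"translation":[0,0,0],"angular":[0,0,0],"hand":0.6},{"translation":[0,0,0],"angular":[0,0,0],"hand":0.6}]'>/dev/null; python3 st.py
python3 -m handwheel '[{"translation":[0,0,0.0005],"angular":[0,0,0],"hand":0.6},{"translation":[0,0,0],"angular":[0,0,0],"hand":0.6},{"translation":[0,0,0],"angular":[0,0,0],"hand":0.6}]'>/dev/null; python3 st.py
done
```

```text
eff6 -0.0221 Mz -0.031 t 22.5333 p [0.4565 0.2713 0.1268] psi 127.48397749876546 zax [ 0.0005 -0.0001 -1.    ] F [ 2.1402 -1.9486  0.2546] M [-0.2552 -0.38   -0.0315] w 0.05569958386416891 g 53.54136446490884
eff6 -0.0235 Mz -0.073 t 22.7833 p [0.4565 0.2713 0.1258] psi 127.4818128215202 zax [ 0.0006 -0.0001 -1.    ] F [ 2.3116 -0.469   2.927 ] M [-0.416  -0.3798 -0.0733] w 0.05568435102720892 g 53.64978731609881
eff6 -0.0265 Mz -0.028 t 23.0333 p [0.4564 0.2713 0.1254] psi 127.48278979599759 zax [ 0.0006 -0.     -1.    ] F [ 2.2424 -2.1782  3.1996] M [-0.4668 -0.4397 -0.0285] w 0.05557463904064107 g 53.641814002767205
```

```bash
python3 -m handwheel '[{"translation":[0,0,0.0005],"angular":[0,0,0],"hand":0.6},{"translation":[0,0,0],"angular":[0,0,0],"hand":0.6},{"translation":[0,0,0],"angular":[0,0,0],"hand":0.6}]'>/dev/null; python3 st.py
python3 -m handwheel '[{"translation":[0,0,0.0005],"angular":[0,0,0],"hand":0.6},{"translation":[0,0,0],"angular":[0,0,0],"hand":0.6},{"translation":[0,0,0],"angular":[0,0,0],"hand":0.6}]'>/dev/null; python3 st.py
```

```text
eff6 -0.0174 Mz -0.025 t 23.2833 p [0.4565 0.2712 0.1253] psi 127.48714830315977 zax [ 0.0008 -0.0001 -1.    ] F [ 1.8162 -2.726   5.8853] M [-0.489  -0.3078 -0.025 ] w 0.05554599482471092 g 54.01926767081022
eff6 -0.0125 Mz 0.004 t 23.5333 p [0.4565 0.2712 0.1253] psi 127.48655235938338 zax [ 0.0011 -0.0001 -1.    ] F [ 0.0059 -2.5292  7.4322] M [-0.5894 -0.1355  0.0042] w 0.05560281449575091 g 54.259905433282256
```

z has stopped at 0.1253 m, right where home was expected. One more gentle push, then I let go and retreat.

```bash
python3 -m handwheel '[{"translation":[0,0,0.0006],"angular":[0,0,0],"hand":0.6},{"translation":[0,0,0],"angular":[0,0,0],"hand":0.6},{"translation":[0,0,0],"angular":[0,0,0],"hand":0.6}]'>/dev/null; python3 st.py
python3 -m handwheel '[{"translation":[0,0,0.0004],"angular":[0,0,0],"hand":0.6},{"translation":[0,0,0],"angular":[0,0,0],"hand":0.6},{"translation":[0,0,0],"angular":[0,0,0],"hand":0.6}]'>/dev/null; python3 st.py
python3 -m handwheel '[{"translation":[0,0,0],"angular":[0,0,0],"hand":0.35},{"translation":[0,0,-0.0015],"angular":[0,0,0],"hand":0.2},{"translation":[0,0,0],"angular":[0,0,0],"hand":0},{"translation":[0,0,0],"angular":[0,0,0],"hand":0},{"translation":[0,0,0],"angular":[0,0,0],"hand":0},{"translation":[0,0,-0.01],"angular":[0,0,0],"hand":0},{"translation":[0,0,-0.02],"angular":[0,0,0],"hand":0},{"translation":[0,0,-0.03],"angular":[0,0,0],"hand":0},{"translation":[0,0,-0.03],"angular":[0,0,0],"hand":0},{"translation":[0,0,-0.03],"angular":[0,0,0],"hand":0}]'
python3 -m handwheel '[{"translation":[0,-0.03,0],"angular":[0,0,0],"hand":0},{"translation":[0,-0.03,0],"angular":[0,0,0],"hand":0},{"translation":[0,-0.03,0],"angular":[0,0,0],"hand":0},{"translation":[0,-0.03,0],"angular":[0,0,0],"hand":0},{"translation":[0,0,0],"angular":[0,0,0],"hand":0},{"translation":[0,0,0],"angular":[0,0,0],"hand":0}]'
python3 - <<'E'
from st import *
b=cv2.resize(manip.get_image("scene")[170:250,265:345,::-1],(560,560),interpolation=cv2.INTER_CUBIC)
cv2.imwrite("pics/end.png",b)
for z in(.110,.162): print(z,(proj("scene",[.4565,.271,z])-[265,170]+.5)*7)
E
```

```text
eff6 -0.0203 Mz -0.053 t 23.7833 p [0.4566 0.2712 0.1252] psi 127.48785206615204 zax [ 0.0014 -0.     -1.    ] F [-0.0525 -3.9806 12.2699] M [-0.6836  0.0284 -0.0526] w 0.055536389922929856 g 54.46239922195673
eff6 -0.0268 Mz -0.063 t 24.0333 p [0.4566 0.2712 0.1252] psi 127.48754881829167 zax [ 0.0016  0.     -1.    ] F [-0.2083 -4.3985 13.2782] M [-0.7389  0.1594 -0.063 ] w 0.05544643900752512 g 54.688330572098494
clock: 24.87
position: [0.4557, 0.2714, 0.2463]
ee_rot: [-0.0, 0.442, 0.897, -0.0]
contact_force: [0.3, -0.0, 0.8]
width: 0.0857
gripper_force: 0.0
clock: 25.37
position: [0.3599, 0.1979, 0.2456]
ee_rot: [0.0, 0.443, 0.897, 0.001]
contact_force: [1.3, -0.1, -0.5]
width: 0.0854
gripper_force: 0.0
eff6 -0.0163 Mz 0.053 t 25.3667 p [0.3599 0.1979 0.2456] psi 127.44351596957094 zax [ 0.0011  0.0008 -1.    ] F [ 1.2836 -0.0592 -0.5446] M [0.0106 0.0278 0.0535] w 0.08541664309474918 g 0.0
0.11 [[269.164  303.5093]]
0.162 [[269.6361 197.0353]]
```

View pics/end.png

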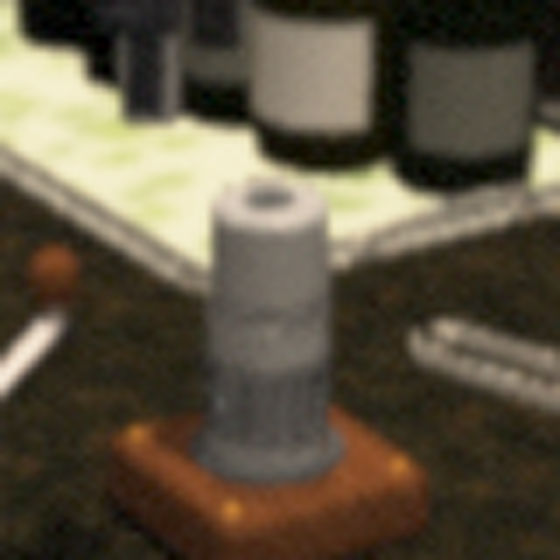

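The picture shows the cup seated. Its dark disc is at (268,198) against the predicted (269.6,197.0), it stands upright and flush, and the hand is clear. I hand the job in.

```bash
python3 -c "
from rig import manip
print(manip.sign_off())"
```

```text
the job is handed in; nothing more can be done
None
```

I turned the dial clockwise to the stop (about 0.23 N m), backed it off four clicks and let go, then pressed the cup home with about 13 N; I handed the job in after about 25 s, and it returned no verdict.

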